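# Slide painted olive boats tab-out into kiln trays and ring the bell

### The job

The two olive boats are painted but unfired and brittle: without lifting or tipping them, slide each along the table into the open-fronted kiln tray of its own colour, nose first and fully home against the back wall, so that both have their tabs sticking out of the mouth. Leave the paint pots, jar, jug and crock around them where they stand. When both boats are in, press the plunger of the counter bell down to its stop and let it go, to call the kiln hand.

Things in the scene. Friction and masses are not known exactly. Their poses are not given: they have to be found in the camera images.
- boat_blue: Cobalt blue olive boat: open narrow dish with one tab handle, about 0.35 kg, flat on the table. Origin: centre of its body's underside; +x from tab to plain nose end. Body x -52 to +52 mm, 58 mm wide, 34 high. Open cavity: plain rectangle 82 mm long (x), 32 wide, centred on the origin, inner floor at height 8, fingers can go down into it. Tab x -52 to -80, 34 wide, height 22 to 32
- boat_white: White olive boat: open narrow dish with one tab handle, about 0.35 kg, flat on the table. Origin: centre of its body's underside; +x from tab to plain nose end. Body x -52 to +52 mm, 58 mm wide, 34 high. Open cavity: plain rectangle 82 mm long (x), 32 wide, centred on the origin, inner floor at height 8, fingers can go down into it. Tab x -52 to -80, 34 wide, height 22 to 32
- boat_blue_nose (a point): middle of the outer face of the blue boat's nose, 20 mm above its underside
- boat_blue_tab (a point): outer end of the blue boat's tab
- boat_white_nose (a point): middle of the outer face of the white boat's nose, 20 mm above its underside
- boat_white_tab (a point): outer end of the white boat's tab
- tray_blue: Blue-banded wooden open-fronted tray, fixed, no floor: the boat slides in along the table. Origin: centre, at table height; +x from open mouth to back wall, whose inner face is at x +50 mm (outer +62). Side walls 12 thick, 30 high, 68 apart inside, x -40 to +50; flared mouth to x -66, 116 wide over all. Boat home: nose on the back wall, origin at x -2, tab sticking out of the mouth
- tray_white: White-banded wooden open-fronted tray, fixed, no floor: the boat slides in along the table. Origin: centre, at table height; +x from open mouth to back wall, whose inner face is at x +50 mm (outer +62). Side walls 12 thick, 30 high, 68 apart inside, x -40 to +50; flared mouth to x -66, 116 wide over all. Boat home: nose on the back wall, origin at x -2, tab sticking out of the mouth
- bell_top (a point): centre of the top of the steel plunger button (22 mm across) of the fixed brass counter bell (dome on a black base, 84 mm across, dome 44 mm high); plunger top about 66 mm above the table when up
- bell_plunger (a joint): travel of the bell's spring plunger: 0 up, 0.008 m at its stop; about 1 N to start, 4.5 N at the stop, springs back
- pot_a: bystander: loose white paint pot with blue band, 40 mm across, 60 mm high, close beside the blue boat. Origin: centre of its underside
- pot_b: bystander: loose terracotta-coloured paint pot, 40 mm across, 60 mm high, close beside the white boat. Origin: centre of its underside
- jug: bystander: loose grey jug with blue bands, 77 mm across, 130 mm high. Origin: centre of its underside
- jar: bystander: loose white jar with blue bands, 77 mm across, 75 mm high. Origin: centre of its underside
- crock: bystander: loose dark blue crock, 77 mm across, 70 mm high. Origin: centre of its underside
Not all that is in view belongs to the job. What is shaped like the tray_white but orange or pink is not meant.

How it is judged:
On the way, in this order (a step that is already met when the one before it is completed fails the run):
1. both boats are home in the trays of their own colour, nose against the back wall, tab out of the mouth (x of boat_blue_nose in the frame of tray_blue above 0.04 m and x of boat_blue_tab in the frame of tray_blue below -0.065 m and y of boat_blue_nose in the frame of tray_blue between -0.015 and 0.015 m and height (world z) of each of boat_blue, boat_white below 0.006 m and angle between each of boat_blue, boat_white's own z axis and vertical below 0.08 rad and x of boat_white_nose in the frame of tray_white above 0.04 m and x of boat_white_tab in the frame of tray_white below -0.065 m and y of boat_white_nose in the frame of tray_white between -0.015 and 0.015 m), for 0.2 s.
2. then the bell's plunger is pressed down to its stop (all of step 1 and value of joint bell_plunger above 0.0065 m), for 0.1 s.
At the end, for the whole second after the job is handed in: Each boat stands flat on the table in the tray of its own colour, at rest, its nose within 10 mm of the back wall, its tab end sticking out of the mouth; the bell has been pressed to within 1.5 mm of its stop after that, and its plunger is up again (all of step 1 and linear speed of each of boat_blue, boat_white below 0.02 m/s and value of joint bell_plunger below 0.002 m); the robot touches nothing.
It fails at once if a boat is lifted (its origin more than 15 mm up) or tipped (more than about 11 degrees) (height (world z) of any of boat_blue, boat_white above 0.015 m or angle between any of boat_blue, boat_white's own z axis and vertical above 0.2 rad).
It fails at once if a bystander is shifted by more than 25 mm or knocked over (distance of any of pot_a, pot_b, jug, jar, crock from where it was at the start of the episode above 0.025 m or angle between any of pot_a, pot_b, jug, jar, crock's own z axis and vertical above 0.4 rad).
It also fails if it takes over 72 s, if anything falls off the work surface, if the arm or the gripper's body presses on something with over 40 N, if the wrist force passes 120 N, or if a joint passes its speed limit or range.

### The arm

A 7-joint arm with a two-finger parallel gripper is mounted at the origin on the work surface. World frame = base frame: x ahead of the robot, y to its left, z up, the work surface at z = 0. Lengths are in m, angles in rad, forces in N, time in s.
With the tool pointing down it reaches from about 0.425 to 0.975 m from the base axis. Payload 16.7 kg.
Tool frame: the origin (TCP) lies at the very end of the fingers, on their centre line; the grasp point (between the pads) lies 19 mm behind it; z points along the fingers, y is the line along which they close (so a half turn about z gives the same grasp; the last joint's range is limited). The gripper opens to 85 mm and grips with 20 to 120 N. Pads are 22 mm wide; open, the fingers measure 114 mm over their backs; the gripper's body (76 mm by 85 mm) begins 54 mm behind the grasp point. The pads swing forward as they close: fully open they stand 13 mm farther back than shut.
Start: joints at [1.123, 0.426, 0.074, 1.606, -0.034, 1.111, -0.067], TCP at [0.198, -0.645, 0.231] pointing down, gripper open.
Joint ranges: [-2.85, 2.85], [-0.5, 2.14], [-1.23, 1.37], [0.21, 2.46], [-1.02, 4.16], [0.16, 2.05], [-2.73, 2.73]. Speed limits (rad/s): [1.89, 1.89, 2.39, 2.39, 3.01, 3.01, 3.01].

### API

Orientations are given as a rotation vector (axis times angle).
In Python, from plant import robot gives the robot as it stands. The module is installed in compiled form; this text tells all that it offers.
- The arm moves only by the shell command python3 -m handwheel 'ROWS'. ROWS is text: rows parted by semicolons, each of 5 numbers parted by spaces: the shift along the tool's x, y, z normalised to -1 to 1, where 1 is 800 mm, then the turn about the tool's z normalised to -1 to 1, where 1 is 0.5 rad, then the opening, from -1 (shut) to 1 (fully open). In form: dx dy dz turn jaw; .... A call has 1 to 5 rows; each row is the pose to reach, as a shift and turn from the pose commanded when the call began, along the tool's axes at that moment; what a row does not reach only later rows make up. A row lasts 1/12 s, in which the tool goes at most 41.7 mm and 7.16 degrees, less where a joint would pass 70% of its speed; a pose out of reach is approached as far as the arm can. A call with a number of a shift or a turn outside -1 to 1 is refused whole. A call with a gripper value outside its range is refused whole. The fingers move at their own pace and stop on an object; the grip force is fixed at half the most. Time passes only in rows, so rows that repeat a pose let the fingers close. It gives the time, the measured TCP pose, the force, the opening and the grip force at its end, in the units of the state.
- robot.get_obs(): the state, without advancing time (a new reading comes with each control period).
- robot.snapshot(name): name is "scene" or "side" or "wrist"; returns (picture, depth): 384x512x3 uint8, blue, green, red; 384x512 float32, m along the optical axis (not along the pixel's ray), 0 where there is no reading.
- robot.camera_info(name): a dict with "fov_y" (degrees; the focal length in pixels is half the picture's height over the tangent of half this angle, whatever the lens; pixels are square), "cx", "cy" (the principal point, pixels), "extrinsics" (4x4, takes a point from world to camera coordinates). Camera axes: x right, y down, z forward; pixel columns grow to the right and rows downward; lengths in m; the calibration is good to about 2 mm. A picture is of the moment at which its call begins: read the wrist's pose just before it. camera_info takes no time and is no camera call; for the wrist camera it gives the pose at the moment of the call.
- robot.hand_in(): hands the job in; it is judged then, once.
Trained networks look in the newest picture that a camera, given by its name, has taken for a name from the list of things; names that differ only in an ending like _2 or _b are one class to them, and where a whole thing is asked for, a point or a joint stands for the part that bears it (a point fixed in the world has none). Each returns a list of dicts, best first, with "confidence" (0 to 1); they miss things now and then, are a little off and sometimes report something else, mostly with a low value. They report only what shows in the picture. A call takes as long as a camera call. They do not tell look-alikes from the thing itself.
- robot.recognise(camera, thing): "bbox" ([centre column, centre row, width, height] in pixels, round what is visible of it).
- robot.tip_of(camera, thing): "position" ([row, column] in pixels: a listed point, or the origin of a listed thing).
The state is a dict: "time": time; "qpos": joint angles; "qd": joint speeds; "joint_efforts": joint torques, N m; "position": TCP position; "ee_rot": TCP orientation; "force": force on the tool from outside, world axes, zero at the start; "wrist_torque": the same for the moment, N m; "grip_width": finger opening in m; "grip_force": force on a finger pad.
Only numpy, scipy, OpenCV 4.12 (cv2) and the standard library are available. Lean on these libraries where they do the work, as an engineer would, in place of code of your own. Each camera call takes 0.05 s, during which the arm holds its last target. There are 200 camera calls.

## Working session

There is one attempt and no reset: what is moved stays moved. The work goes in short steps, Python scripts to look and compute and a shell command to move; the robot and the scene stay as the last step left them, time stands still between calls to the robot, and variables do not carry over. Pictures are saved under pics/ and viewed, at most 10 in all, crops included, and the job is handed in when it is done.

```bash
mkdir -p pics; cat > h.py <<'E'
import numpy as np, cv2
from plant import robot
def cam(n):
    c=robot.camera_info(n); f=192/np.tan(np.radians(c["fov_y"])/2)
    return f,c["cx"],c["cy"],np.array(c["extrinsics"])
def ray(n,u,v,z=0.0):
    f,cx,cy,E=cam(n); R=E[:3,:3];t=E[:3,3]
    o=-R.T@t; d=R.T@np.array([(u-cx)/f,(v-cy)/f,1]); s=(z-o[2])/d[2]; return o+s*d
def cloud(n,D):
    f,cx,cy,E=cam(n); v,u=np.mgrid[:384,:512]
    P=np.stack([(u-cx)/f*D,(v-cy)/f*D,D],-1)
    W=(P-E[:3,3])@E[:3,:3]; W[D<=0]=np.nan; return W
E
python3 - <<'E'
from h import *
ims=[]
for n in ["scene","side","wrist"]:
    p,d=robot.snapshot(n); np.savez(f"{n}0.npz",p=p,d=d); cv2.imwrite(f"pics/{n}0.png",p)
    f,cx,cy,E=cam(n); print(n,f,cx,cy,(-E[:3,:3].T@E[:3,3]).round(3),E[:3,:3].round(2).tolist())
o=robot.get_obs(); print(o["time"],o["position"],o["ee_rot"],o["grip_width"])
for n in ["scene","side"]:
    for t in ["boat_blue","boat_white","boat_blue_nose","boat_blue_tab","boat_white_nose","boat_white_tab","tray_blue","tray_white","bell_top","pot_a","pot_b","jug","jar","crock"]:
        r=robot.tip_of(n,t); print(n,t,[(np.round(x["position"]).tolist(),round(x["confidence"],2)) for x in r[:4]])
print(robot.get_obs()["time"])
E
```

```text
scene 350.36298011819815 256.0521436311744 192.14344089741024 [ 0.982 -0.709  0.747] [[0.78, 0.62, 0.01], [0.41, -0.51, -0.76], [-0.47, 0.6, -0.65]]
side 432.45892241911264 257.5165896358819 196.53408682721488 [0.309 0.828 0.93 ] [[-0.99, -0.16, -0.02], [-0.1, 0.69, -0.71], [0.13, -0.7, -0.7]]
wrist 306.5467611301189 260.7842730972538 189.62844203365609 [ 0.26  -0.625  0.374] [[0.29, -0.96, -0.0], [-0.92, -0.28, 0.26], [-0.25, -0.08, -0.97]]
0.15 [ 0.1979314  -0.64501791  0.23078089] [-3.10590736e+00 -4.65846833e-01  4.03189829e-04] 0.08559400593204752
scene boat_blue [([221.0, 308.0], 0.95)]
scene boat_white [([189.0, 254.0], 0.58), ([238.0, 307.0], 0.23)]
scene boat_blue_nose [([210.0, 295.0], 0.64), ([150.0, 293.0], 0.28)]
scene boat_blue_tab [([228.0, 338.0], 0.78), ([236.0, 186.0], 0.55), ([174.0, 257.0], 0.16)]
scene boat_white_nose [([174.0, 256.0], 0.56)]
scene boat_white_tab [([197.0, 257.0], 0.81), ([212.0, 294.0], 0.66)]
scene tray_blue [([162.0, 334.0], 0.62), ([208.0, 296.0], 0.49)]
scene tray_white [([258.0, 223.0], 0.92), ([225.0, 127.0], 0.84), ([329.0, 214.0], 0.83)]
[... 274 characters left out ...]
 boat_blue [([210.0, 196.0], 0.87), ([173.0, 202.0], 0.49)]
side boat_white [([222.0, 270.0], 0.84)]
side boat_blue_nose [([208.0, 213.0], 0.76)]
side boat_blue_tab [([204.0, 170.0], 0.64)]
side boat_white_nose [([227.0, 278.0], 0.9), ([222.0, 269.0], 0.58)]
side boat_white_tab [([198.0, 253.0], 0.68), ([161.0, 291.0], 0.15)]
side tray_blue [([307.0, 204.0], 0.66)]
side tray_white [([159.0, 248.0], 0.77), ([148.0, 336.0], 0.61)]
side bell_top [([250.0, 165.0], 0.53)]
side pot_a [([200.0, 192.0], 0.62), ([233.0, 251.0], 0.54)]
side pot_b [([200.0, 192.0], 0.62), ([233.0, 251.0], 0.54)]
side jug [([163.0, 288.0], 0.64)]
side jar [([175.0, 200.0], 0.88)]
side crock [([310.0, 266.0], 0.67)]
1.55
```

```bash
python3 - <<'E'
import cv2,numpy as np
for n,x0,x1,y0,y1 in [("scene",80,400,120,360),("side",130,390,120,340)]:
    p=cv2.imread(f"pics/{n}0.png")[y0:y1,x0:x1]; s=min(800/p.shape[1],600/p.shape[0]); cv2.imwrite(f"pics/{n}1.png",cv2.resize(p,None,fx=s,fy=s,interpolation=cv2.INTER_CUBIC)); print(s)
E
```

```text
2.5
2.727272727272727
```

View pics/scene1.png

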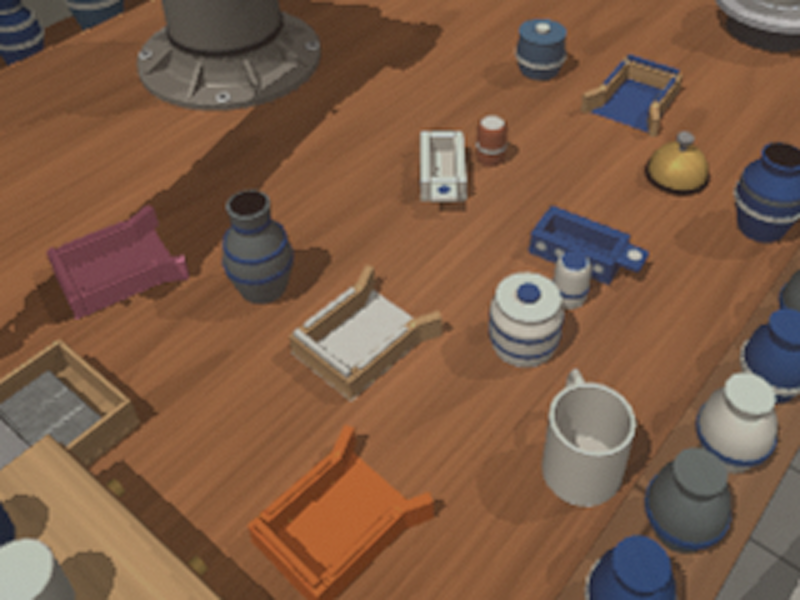

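View pics/side1.png

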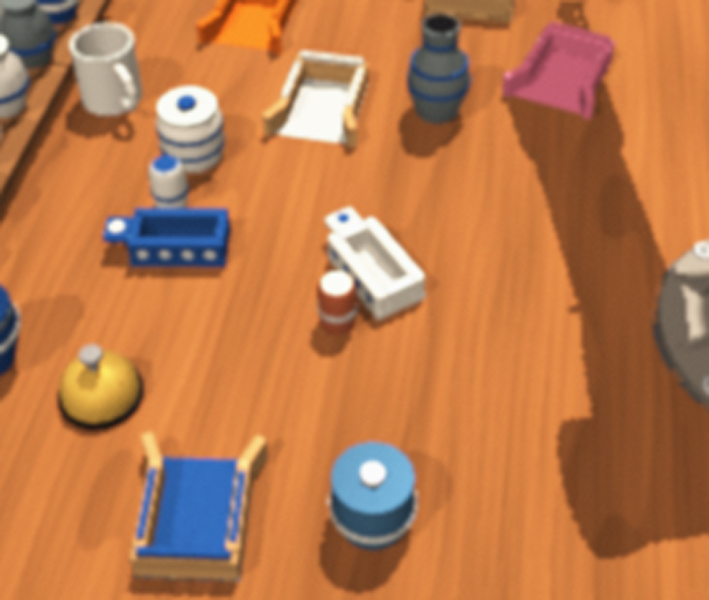

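The scene view shows these candidates:
- **White-shaped trays:** the white-banded one is at (226,252). The lookalikes are pink (127,224) and orange (216,324).
- **Blue-banded tray:** (333,158).
- **Boats:** blue (316,218) with the tab to the right, and white (257,186) with the tab towards the camera.
- **Bell:** (352,186).

In the side view, the white tray is at about (246,158), the blue tray at (203,305) and the bell at (165,260). Next I'll make an orthographic map from both depth images.

```bash
python3 - <<'E'
from h import *
S=800; X0,X1,Y0,Y1=0.2,0.9,-0.45,0.45
H=int((X1-X0)*S);Wd=int((Y1-Y0)*S)
img=np.zeros((H,Wd,3),np.uint8); zb=np.full((H,Wd),-1.)
pts=[];cols=[]
for n in ["scene","side"]:
    z=np.load(n+"0.npz"); W=cloud(n,z["d"]); k=np.isfinite(W[...,2])
    pts.append(W[k]);cols.append(z["p"][k])
    g=W[k]; t=g[(abs(g[:,2])<.02)&(g[:,0]>.3)&(g[:,0]<.9)]; print(n,np.median(t[:,2]))
P=np.concatenate(pts);C=np.concatenate(cols); np.savez("cl.npz",P=P,C=C,n=len(pts[0]))
for p,c in sorted(zip(P.tolist(),C.tolist()),key=lambda a:a[0][2]):
    r=int((X1-p[0])*S);q=int((Y1-p[1])*S)
    if 1<=r<H-1 and 1<=q<Wd-1: img[r-1:r+2,q-1:q+2]=c
for i in range(3,9): 
    r=int((X1-i/10)*S); cv2.line(img,(0,r),(8,r),(255,255,255),1); cv2.putText(img,f"x.{i}",(10,r+4),0,.4,(255,255,255))
for i in range(-4,5):
    q=int((Y1-i/10)*S); cv2.line(img,(q,0),(q,8),(255,255,255),1); cv2.putText(img,f"y{i/10}",(q-10,20),0,.4,(255,255,255))
cv2.imwrite("pics/ortho.png",img); print(img.shape)
E
```

```text
scene -0.0004560680638160677
side -0.0016626725249841603
(560, 720, 3)
```

View pics/ortho.png

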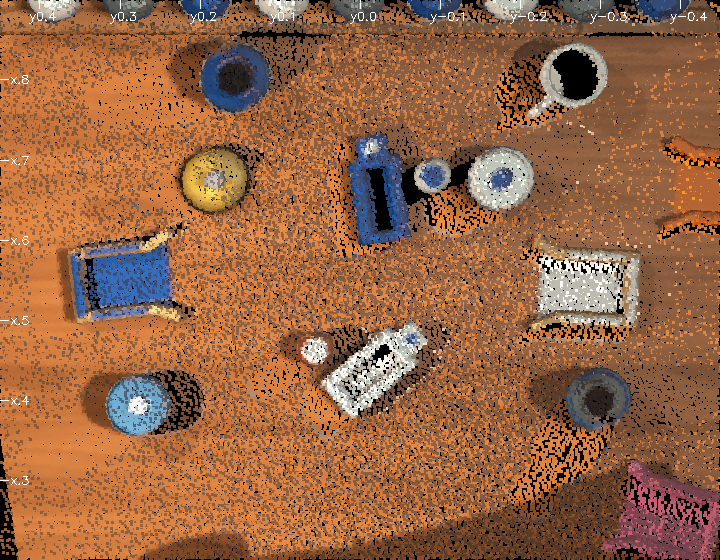

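The map, with y=0.45-col/800 and x=0.9-row/800, gives rough world positions:
- **Blue boat:** about (.65,-.02), nose towards -x.
- **White boat:** about (.43,-.01), nose to the lower left.
- **Blue tray:** (.54,.30), back wall towards +y.
- **White tray:** (.54,-.28), back wall towards -y.

Next I'll fit precise rectangles.

```bash
cat > fit.py <<'E'
from h import *
def model(kind):
    g=lambda a,b,c,d:np.stack(np.meshgrid(np.arange(a,b,.002),np.arange(c,d,.002)),-1).reshape(-1,2)
    if kind=="boat":
        b=g(-.052,.0521,-.029,.0291); b=b[~((abs(b[:,0])<.041)&(abs(b[:,1])<.016))]
        return np.r_[b,g(-.08,-.052,-.017,.0171)]
    return np.r_[g(-.04,.062,.034,.046),g(-.04,.062,-.046,-.034),g(.05,.062,-.034,.034)]
def fit(P,kind,x,y,yaw,zmin,zmax,r=.11):
    from scipy.spatial import cKDTree
    from scipy.optimize import minimize
    k=(np.hypot(P[:,0]-x,P[:,1]-y)<r)&(P[:,2]>zmin)&(P[:,2]<zmax); Q=P[k,:2]
    M=model(kind);T=cKDTree(M)
    def cost(p):
        c,s=np.cos(p[2]),np.sin(p[2]); L=(Q-p[:2])@np.array([[c,-s],[s,c]])
        d=T.query(L)[0]; d2=cKDTree(L).query(M)[0]
        return np.minimum(d,.01).mean()+np.minimum(d2,.01).mean()
    best=min((minimize(cost,[x+a,y+b,yaw],method="Nelder-Mead",options=dict(initial_simplex=[[x+a,y+b,yaw],[x+a+.01,y+b,yaw],[x+a,y+b+.01,yaw],[x+a,y+b,yaw+.1]])) for a in(-.006,.006) for b in(-.006,.006)),key=lambda r:r.fun)
    return best.x[:2].round(4),round(np.degrees(best.x[2]),1),round(best.fun,5),k.sum()
E
python3 - <<'E'
from fit import *
z=np.load("cl.npz");P=z["P"];n=int(z["n"])
for nm,kind,a in [("bb","boat",(.646,-.024,np.radians(188))),("bw","boat",(.43,-.015,np.radians(131)))]+[("tb","tray",(.544,.30,np.pi/2)),("tw","tray",(.541,-.284,-np.pi/2))]:
    lo=(.022,.045) if kind=="boat" else (.02,.038)
    for lab,Q in [("all",P),("scene",P[:n]),("side",P[n:])]: print(nm,lab,*fit(Q,kind,*a,*lo,r=.085 if kind=="boat" else .075))
for nm,(x,y) in dict(pa=(.68,-.09),pb=(.4625,.0575),jar=(.675,-.175),jug=(.4,-.297),bell=(.675,.185)).items():
    k=(np.hypot(P[:,0]-x,P[:,1]-y)<.032); top=np.nanpercentile(P[k,2],99); Q=P[k&(P[:,2]>top-.006)]; print(nm,top,(Q.max(0)+Q.min(0))/2,len(Q))
E
```

```text
bb all [ 0.6512 -0.0252] 188.1 0.00273 1088
bb scene [ 0.6517 -0.0273] 187.6 0.00234 507
bb side [ 0.6491 -0.0233] 188.3 0.00355 581
bw all [ 0.435  -0.0124] 129.9 0.00283 880
bw scene [ 0.4359 -0.0144] 130.1 0.0039 381
bw side [ 0.434  -0.0107] 130.2 0.00258 499
tb all [0.5476 0.2968] 96.3 0.00238 922
tb scene [0.5503 0.2926] 96.6 0.00316 250
tb side [0.5472 0.2983] 95.7 0.00231 672
tw all [ 0.5435 -0.2863] -92.4 0.00275 861
tw scene [ 0.5446 -0.2868] -93.0 0.00277 577
tw side [ 0.5408 -0.2817] -93.7 0.00331 284
pa 0.061079363808047835 [ 0.68007978 -0.09156033  0.05862909] 161
pb 0.06140891464206907 [0.4631871  0.05529301 0.05925372] 144
jar 0.08233373128159376 [ 0.6705484  -0.17775303  0.07968508] 107
jug 0.13185462768902256 [ 0.40061238 -0.29776968  0.12929293] 254
bell 0.06643052670234555 [0.67545712 0.18127717 0.06400523] 79
```

```bash
cat > go.py <<'E'
# usage: go.py x y z psi_deg  -> normalised rows numbers from present pose to target (psi = world angle of tool y)
import sys; from h import *; from scipy.spatial.transform import Rotation as Ro
o=robot.get_obs(); R=Ro.from_rotvec(o["ee_rot"]).as_matrix(); p=np.array(o["position"])
psi=np.degrees(np.arctan2(R[1,1],R[0,1])); print("t",round(o["time"],2),"pos",p.round(4),"psi",round(psi,2),"zdown",R[:,2].round(3),"w",round(o["grip_width"],4),"F",np.round(o["force"],1),"q",np.round(o["qpos"],2))
if len(sys.argv)>1:
    a=list(map(float,sys.argv[1:])); d=R.T@(np.array(a[:3])-p)
    print("shift",(d/.8).round(4),"turn",round(np.radians(-(a[3]-psi))/.5,3),"rows",np.ceil(np.linalg.norm(d)/.0417),np.ceil(abs(a[3]-psi)/7.16))
E
python3 go.py .435 -.012 .20 -50.1
```

```text
t 1.55 pos [ 0.198  -0.6453  0.2313] psi -72.94 zdown [ 0.  0. -1.] w 0.0851 F [-0.4 -0.   0.5] q [ 1.12  0.43  0.07  1.61 -0.03  1.11 -0.07]
shift [ 0.5154 -0.6699  0.0392] turn -0.797 rows 17.0 4.0
```

```bash
R='x'
python3 -m handwheel '0.515 -0.67 0.039 0 -0.2; 0.515 -0.67 0.039 0 -0.2; 0.515 -0.67 0.039 0 -0.2; 0.515 -0.67 0.039 0 -0.2; 0.515 -0.67 0.039 0 -0.2'
python3 -m handwheel '0.4 -0.52 0.03 0 -0.2; 0.4 -0.52 0.03 0 -0.2; 0.4 -0.52 0.03 0 -0.2; 0.4 -0.52 0.03 0 -0.2; 0.4 -0.52 0.03 0 -0.2'
python3 go.py .435 -.012 .20 -50.1
```

```text
time: 1.97
position: [0.2711, -0.4485, 0.2217]
ee_rot: [3.107, 0.466, 0.0]
force: [0.5, 0.4, -0.2]
grip_width: 0.034
grip_force: 0.0
time: 2.38
position: [0.344, -0.2536, 0.2125]
ee_rot: [3.106, 0.465, 0.001]
force: [1.9, -0.5, 1.0]
grip_width: 0.0341
grip_force: 0.0
t 2.38 pos [ 0.344  -0.2536  0.2125] psi -72.95 zdown [ 0.001 -0.001 -1.   ] w 0.0341 F [ 1.9 -0.5  1. ] q [ 0.66  0.05 -0.18  2.14  0.01  0.95 -0.8 ]
shift [ 0.1973 -0.2554  0.0154] turn -0.798 rows 7.0 4.0
```

```bash
python3 -m handwheel '0.197 -0.255 0.015 0 -1; 0.197 -0.255 0.015 0 -1; 0.197 -0.255 0.015 0 -1; 0.197 -0.255 0.015 0 -1; 0.197 -0.255 0.015 0 -1'
python3 -m handwheel '0.045 -0.06 0 -0.8 -1; 0.045 -0.06 0 -0.8 -1; 0.045 -0.06 0 -0.8 -1; 0.045 -0.06 0 -0.8 -1; 0.045 -0.06 0 -0.8 -1' | tail -2
python3 - <<'E'
from fit import *
p,d=robot.snapshot("wrist"); W=cloud("wrist",d); cv2.imwrite("pics/w1.png",p)
P=W[np.isfinite(W[...,2])]; print(P.shape, fit(P,"boat",.435,-.012,np.radians(130),.022,.045,r=.085))
print(np.median(P[abs(P[:,2])<.015,2]))
E
python3 go.py .435 -.012 .06 -50.1
```

```text
time: 2.8
position: [0.4175, -0.0587, 0.2029]
ee_rot: [3.106, 0.466, 0.002]
force: [1.2, -1.7, 1.0]
grip_width: 0.0002
grip_force: 0.0
grip_width: 0.0002
grip_force: 0.0
(195780, 3) (array([ 0.433 , -0.0129]), np.float64(129.8), np.float64(0.00135), np.int64(4232))
0.0005057038792006238
t 3.27 pos [ 0.4373 -0.0049  0.2025] psi -50.3 zdown [-0. -0. -1.] w -0.0001 F [-0.4  0.4 -0.3] q [ 0.34  0.1  -0.5   2.12  0.06  0.94 -1.07]
shift [-0.0078  0.005   0.1782] turn -0.007 rows 4.0 1.0
```

View pics/w1.png

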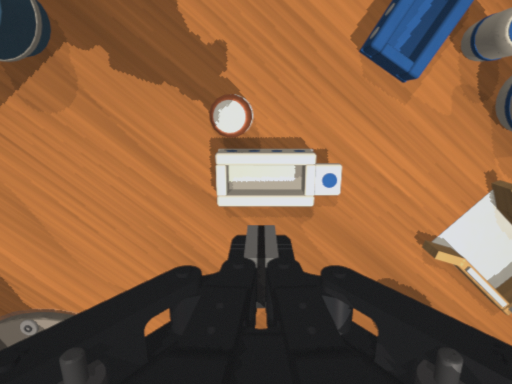

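```bash
python3 -m handwheel '-0.006 0.003 0.18 -0.005 -1; -0.006 0.003 0.18 -0.005 -1; -0.006 0.003 0.18 -0.005 -1; -0.006 0.003 0.18 -0.005 -1; -0.006 0.003 0.18 -0.005 -1' | tail -3
python3 go.py .433 -.0129 .014 -50.2
python3 - <<'E'
from fit import *
p,d=robot.snapshot("wrist"); W=cloud("wrist",d); cv2.imwrite("pics/w2.png",p)
P=W[np.isfinite(W[...,2])]; print(fit(P,"boat",.434,-.0125,np.radians(130),.022,.04,r=.085))
E
```

```text
force: [-0.6, 0.3, -0.4]
grip_width: -0.0
grip_force: 0.0
t 3.68 pos [ 0.4325 -0.0101  0.0551] psi -50.16 zdown [-0.006  0.    -1.   ] w -0.0 F [-0.6  0.3 -0.4] q [ 0.27  0.34 -0.45  2.25  0.25  0.61 -1.24]
shift [-0.0015  0.0033  0.0514] turn 0.001 rows 1.0 1.0
(array([ 0.435 , -0.0115]), np.float64(130.0), np.float64(0.00223), np.int64(12471))
```

View pics/w2.png

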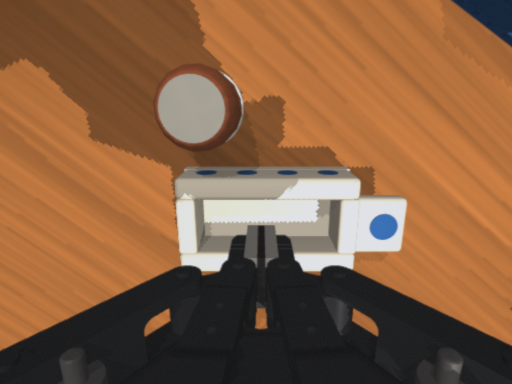

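```bash
python3 -m handwheel '0 0.003 0.03 0 -1; 0 0.003 0.051 0 -1; 0 0.003 0.051 0 -1'
python3 -m handwheel '0 0 0 0 -0.4; 0 0 0 0 0; 0 0 0 0 0.3; 0 0 0 0 0.3; 0 0 0 0 0.3'
python3 go.py
```

```text
time: 3.98
position: [0.4368, -0.0115, 0.0174]
ee_rot: [2.952, 1.073, -0.001]
force: [-0.8, 0.1, -0.1]
grip_width: 0.0001
grip_force: 0.0
time: 4.4
position: [0.4373, -0.011, 0.0185]
ee_rot: [2.951, 1.077, 0.002]
force: [0.0, 0.1, -0.0]
grip_width: 0.0557
grip_force: 2.4
t 4.4 pos [ 0.4373 -0.011   0.0185] psi -49.9 zdown [ 0.001 -0.    -1.   ] w 0.0557 F [ 0.   0.1 -0. ] q [ 0.23  0.41 -0.4   2.27  0.32  0.52 -1.3 ]
```

```bash
python3 -m handwheel '0 0 0.006 0 0.5; 0 0 0.006 0 0.7; 0 0 0.006 0 0.7; 0 0 0.006 0 0.7'
python3 go.py .455 -.040 .015 -50
```

```text
time: 4.73
position: [0.4377, -0.0108, 0.0145]
ee_rot: [2.95, 1.077, 0.002]
force: [-9.4, 0.2, 43.4]
grip_width: 0.0588
grip_force: 106.3
t 4.73 pos [ 0.4377 -0.0108  0.0145] psi -49.88 zdown [ 0.002 -0.001 -1.   ] w 0.0588 F [-9.4  0.2 43.4] q [ 0.22  0.42 -0.4   2.27  0.33  0.51 -1.31]
shift [-0.007   0.0418 -0.0006] turn 0.004 rows 1.0 1.0
```

```bash
python3 -m handwheel '0 0 -0.0015 0 0.5; 0 0 -0.0015 0 0.5; 0 0 -0.0015 0 0.5'
python3 - <<'E'
from fit import *
p,d=robot.snapshot("side"); W=cloud("side",d); cv2.imwrite("pics/s2.png",p)
P=W[np.isfinite(W[...,2])]; k=(np.hypot(P[:,0]-.434,P[:,1]+.012)<.06)&(P[:,2]<.06)&(P[:,2]>.02); h=np.histogram(P[k,2],np.arange(.02,.06,.002)); print(h[0])
z=np.load("cl.npz"); P=z["P"][int(z["n"]):]; k=(np.hypot(P[:,0]-.434,P[:,1]+.012)<.06)&(P[:,2]<.06)&(P[:,2]>.02);print(np.histogram(P[k,2],np.arange(.02,.06,.002))[0])
E
```

```text
time: 4.98
position: [0.4372, -0.0109, 0.0147]
ee_rot: [2.951, 1.077, 0.001]
force: [-3.4, -0.1, 16.4]
grip_width: 0.0591
grip_force: 104.4
[18 21 17 40 46 84 81 15  9  7  8  3 10  3 11  0  7  3  6]
[ 33  29  22  40  73 118 113  27   5   0   0   0   0   0   0   0   0   0
   1]
```

```bash
python3 -m handwheel '-0.002 0.02 0 0 0.5; -0.004 0.05 0 0 0.5; -0.006 0.08 0 0 0.5; -0.009 0.11 0 0 0.5; -0.011 0.136 0 0 0.5'
python3 go.py .50 -.10 .015 -20
```

```text
time: 5.45
position: [0.5008, -0.0998, 0.0147]
ee_rot: [-2.95, -1.078, -0.0]
force: [-7.9, 12.3, 20.1]
grip_width: 0.0588
grip_force: 104.6
t 5.45 pos [ 0.5008 -0.0998  0.0147] psi -49.84 zdown [-0.     0.001 -1.   ] w 0.0588 F [-7.9 12.3 20.1] q [ 0.39  0.5  -0.38  2.11  0.33  0.59 -1.1 ]
shift [-0.001  -0.0005 -0.0004] turn -1.041 rows 1.0 5.0
```

```bash
python3 -m handwheel '0 0 0 -0.2 0.5; 0 0 0 -0.4 0.5; 0 0 0 -0.6 0.5; 0 0 0 -0.8 0.5; 0 0 0 -1 0.5' | grep -E 'force|pos'
python3 -m handwheel '0 0 0 -0.2 0.5; 0 0 0 -0.4 0.5; 0 0 0 -0.6 0.5; 0 0 0 -0.8 0.5; 0 0 0 -1 0.5' | grep -E 'force|pos'
python3 - <<'E'
from fit import *
p,d=robot.snapshot("side"); W=cloud("side",d)
P=W[np.isfinite(W[...,2])]; P=P[(P[:,2]<.04)&(P[:,2]>.022)]
print(fit(P,"boat",.50,-.10,np.radians(187),.022,.04,r=.085))
E
python3 go.py .50 -.10 .015 87.3
```

```text
position: [0.501, -0.0999, 0.0147]
force: [-0.8, -0.0, 9.8]
grip_force: 104.0
position: [0.5009, -0.1, 0.0147]
force: [-1.6, -0.1, 10.8]
grip_force: 104.0
(array([ 0.5008, -0.1003]), np.float64(186.1), np.float64(0.00328), np.int64(408))
t 6.33 pos [ 0.5009 -0.1     0.0147] psi 8.14 zdown [ 0.001 -0.    -1.   ] w 0.0589 F [-0.9 -0.6 14.5] q [ 0.59  0.55 -0.63  2.1   0.53  0.65 -0.26]
shift [ 0.0002 -0.0012 -0.0004] turn -2.763 rows 1.0 12.0
```

```bash
python3 -m handwheel '0 0 0 -0.2 0.5; 0 0 0 -0.4 0.5; 0 0 0 -0.6 0.5; 0 0 0 -0.8 0.5; 0 0 0 -1 0.5' | grep -E 'force|pos'
python3 -m handwheel '0 0 0 -0.2 0.5; 0 0 0 -0.4 0.5; 0 0 0 -0.6 0.5; 0 0 0 -0.8 0.5; 0 0 0 -1 0.5' | grep -E 'force|pos'
python3 -m handwheel '0 0 0 -0.2 0.5; 0 0 0 -0.4 0.5; 0 0 0 -0.6 0.5; 0 0 0 -0.75 0.5; 0 0 0 -0.75 0.5' | grep -E 'force|pos'
python3 - <<'E'
from fit import *
Ps=[]
for n in ["scene","side","wrist"]:
    p,d=robot.snapshot(n); W=cloud(n,d); P=W[np.isfinite(W[...,2])]; Ps.append(P)
    if n=="wrist": cv2.imwrite("pics/w3.png",p)
for P in Ps+[np.concatenate(Ps)]:
    print(fit(P,"boat",.50,-.10,np.radians(267),.022,.04,r=.085), fit(P,"tray",.543,-.285,np.radians(-93),.02,.038,r=.075))
E
python3 go.py .5516 -.13 .015 87
```

```text
position: [0.5009, -0.1001, 0.0147]
force: [-2.0, -0.0, 9.7]
grip_force: 104.0
position: [0.501, -0.1, 0.0147]
force: [0.4, -1.1, 9.5]
grip_force: 104.0
position: [0.5012, -0.1, 0.0147]
force: [0.1, -0.9, 12.8]
grip_force: 104.3
(array([ 0.508 , -0.1013]), np.float64(264.8), np.float64(0.00427), np.int64(410)) (array([ 0.5447, -0.2873]), np.float64(-93.8), np.float64(0.00278), np.int64(582))
(array([ 0.5055, -0.098 ]), np.float64(266.9), np.float64(0.00441), np.int64(340)) (array([ 0.5449, -0.2427]), np.float64(-102.7), np.float64(0.00947), np.int64(34))
(array([ 0.5028, -0.0989]), np.float64(268.1), np.float64(0.00325), np.int64(18382)) (array([ 0.537, -0.291]), np.float64(-93.0), np.float64(nan), np.int64(0))
(array([ 0.5039, -0.0998]), np.float64(266.1), np.float64(0.0017), np.int64(19132)) (array([ 0.5445, -0.2867]), np.float64(-92.7), np.float64(0.00299), np.int64(616))
t 7.73 pos [ 0.5012 -0.1     0.0147] psi 86.19 zdown [ 0.002 -0.    -1.   ] w 0.0589 F [ 0.2 -1.3 12.7] q [ 0.81  0.66 -0.93  2.09  0.78  0.78  0.9 ]
shift [-0.0654 -0.0333 -0.0002] turn -0.028 rows 2.0 1.0fit.py:16: RuntimeWarning: Mean of empty slice.
  return np.minimum(d,.01).mean()+np.minimum(d2,.01).mean()
  ret = ret.dtype.type(ret / rcount)
```

```bash
python3 -m handwheel '-0.03 -0.015 0 -0.03 0.5; -0.065 -0.033 0 -0.03 0.5; -0.065 -0.033 0 -0.03 0.5' | grep -E 'force|pos'
python3 go.py .5475 -.20 .0147 87
```

```text
position: [0.5547, -0.1323, 0.0148]
force: [6.3, -6.2, 13.6]
grip_force: 103.5
t 7.98 pos [ 0.5547 -0.1323  0.0148] psi 86.9 zdown [ 0.003 -0.    -1.   ] w 0.0586 F [ 6.3 -6.2 13.6] q [ 0.82  0.73 -0.91  1.96  0.78  0.85  0.99]
shift [ 0.0044 -0.085   0.0001] turn -0.003 rows 2.0 1.0
```

```bash
python3 -m handwheel '0.002 -0.02 0 0 0.5; 0.0035 -0.045 0 0 0.5; 0.0035 -0.07 0 0 0.5; 0.0035 -0.085 0 0 0.5; 0.0035 -0.085 0 0 0.5' | grep -E 'force|pos'
python3 - <<'E'
from fit import *
for n in ["scene","wrist"]:
    p,d=robot.snapshot(n); W=cloud(n,d); P=W[np.isfinite(W[...,2])]
    print(fit(P,"boat",.547,-.20,np.radians(267),.022,.045,r=.07))
    if n=="wrist": cv2.imwrite("pics/w4.png",p)
    else: cv2.imwrite("pics/sc4.png",cv2.resize(p[180:300,160:320],None,fx=4,fy=4))
E
python3 go.py .5445 -.27 .0147 87
```

```text
position: [0.5448, -0.1997, 0.0147]
force: [1.1, -9.7, 12.0]
grip_force: 104.2
(array([ 0.5525, -0.2044]), np.float64(268.8), np.float64(0.00596), np.int64(570))
(array([ 0.5463, -0.2042]), np.float64(268.7), np.float64(0.00478), np.int64(20337))
t 8.5 pos [ 0.5448 -0.1996  0.0148] psi 86.92 zdown [ 0.001 -0.002 -1.   ] w 0.0586 F [ 1.1 -9.3 11.4] q [ 0.92  0.74 -0.91  1.93  0.78  0.86  1.11]
shift [-0.0044 -0.0879  0.0003] turn -0.003 rows 2.0 1.0
```

View pics/sc4.png

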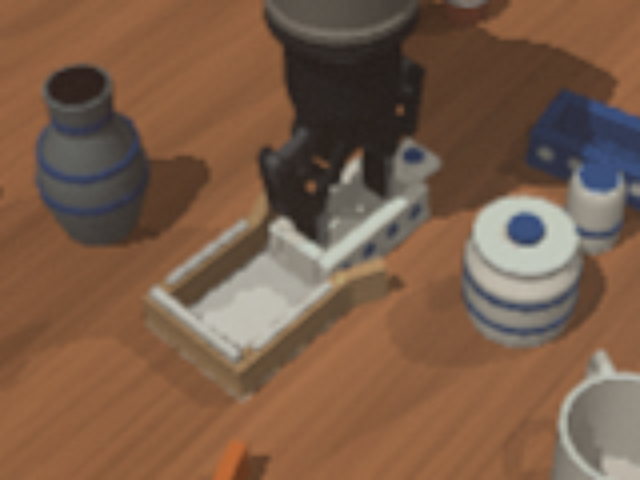

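```bash
python3 -m handwheel '-0.003 -0.025 0 0 0.5; -0.0034 -0.05 0 0 0.5; -0.0034 -0.075 0 0 0.5; -0.0034 -0.09 0 0 0.5; -0.0034 -0.09 0 0 0.5' | grep -E 'force|pos'
python3 -m handwheel '0 -0.005 0 0 0.5; 0 -0.01 0 0 0.5; 0 -0.015 0 0 0.5; 0 -0.015 0 0 0.5' | grep -E 'force|pos'
python3 go.py
```

```text
position: [0.543, -0.2703, 0.0147]
force: [-5.9, -1.5, 16.3]
grip_force: 104.6
position: [0.5426, -0.2791, 0.0147]
force: [-5.8, 11.6, 17.5]
grip_force: 104.6
t 9.25 pos [ 0.5426 -0.2791  0.0147] psi 87.16 zdown [-0.     0.003 -1.   ] w 0.059 F [-5.8 11.6 17.5] q [ 1.03  0.78 -0.9   1.86  0.77  0.9   1.27]
```

```bash
python3 -m handwheel '0 -0.004 0 0 0.5; 0 -0.008 0 0 0.5; 0 -0.008 0 0 0.5' | grep -E 'force|pos'
python3 - <<'E'
from fit import *
for n in ["scene","wrist"]:
    p,d=robot.snapshot(n)
    if n=="wrist": cv2.imwrite("pics/w5.png",p)
    else: cv2.imwrite("pics/sc5.png",cv2.resize(p[180:300,160:320],None,fx=4,fy=4))
E
python3 go.py
```

```text
position: [0.5423, -0.2841, 0.0147]
force: [-6.5, 20.6, 19.9]
grip_force: 104.7
t 9.6 pos [ 0.5423 -0.2841  0.0147] psi 87.21 zdown [-0.     0.004 -1.   ] w 0.059 F [-7.4 18.9 18.9] q [ 1.03  0.78 -0.9   1.85  0.77  0.9   1.28]
```

View pics/sc5.png

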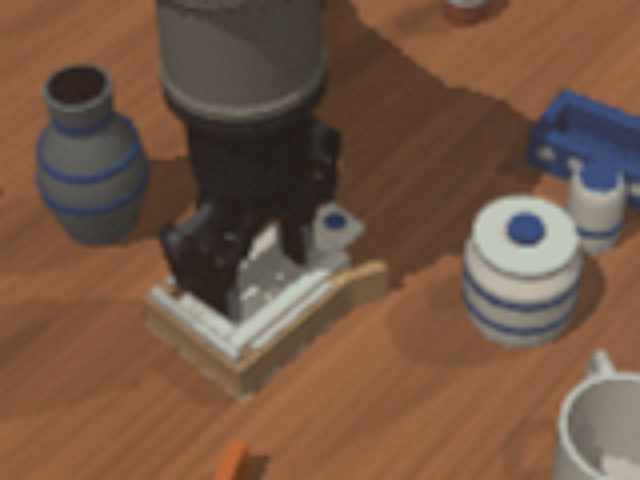

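The scene crop shows the white boat's rim against the back wall at about crop (200,320), with the tab out of the mouth at (340,215). I'll give one small confirming push, then release.

```bash
python3 -m handwheel '0 -0.004 0 0 0.5; 0 -0.008 0 0 0.5; 0 -0.008 0 0 0.5' | grep -E 'force|pos'
python3 -m handwheel '0 0.008 0 0 0.3; 0 0.012 0 0 0; 0 0.012 0 0 -0.6; 0 0.012 0 0 -0.7; 0 0.012 0 0 -0.7'
python3 go.py
```

```text
position: [0.5423, -0.2844, 0.0149]
force: [-12.0, 49.7, 28.2]
grip_force: 105.6
time: 10.27
position: [0.5421, -0.2853, 0.0139]
ee_rot: [-0.082, -3.14, 0.0]
force: [-0.0, 0.1, -0.3]
grip_width: 0.0128
grip_force: 0.0
t 10.27 pos [ 0.5421 -0.2853  0.0139] psi 87.01 zdown [-0. -0. -1.] w 0.0128 F [-0.   0.1 -0.3] q [ 1.03  0.78 -0.9   1.86  0.77  0.9   1.28]
```

```bash
python3 -m handwheel '0 0 -0.04 0 -0.7; 0 0 -0.09 0 -0.8; 0 0 -0.14 0 -1; 0 0 -0.19 0 -1; 0 0 -0.19 0 -1' | grep -E 'force|pos'
python3 - <<'E'
from fit import *
P=[]
for n in ["scene","wrist"]:
    p,d=robot.snapshot(n); W=cloud(n,d); P=W[np.isfinite(W[...,2])]
    print(fit(P,"boat",.543,-.284,np.radians(267),.031,.045,r=.09), fit(P,"tray",.543,-.285,np.radians(-93),.02,.032,r=.075))
E
python3 go.py .651 -.0255 .17 87
```

```text
position: [0.5453, -0.2855, 0.1734]
force: [1.0, -0.6, 0.1]
grip_force: 0.0
(array([ 0.5455, -0.2907]), np.float64(269.0), np.float64(0.00437), np.int64(627)) (array([ 0.5445, -0.2862]), np.float64(-92.7), np.float64(0.00635), np.int64(698))
(array([ 0.5394, -0.2883]), np.float64(266.9), np.float64(0.00307), np.int64(4406)) (array([ 0.5399, -0.276 ]), np.float64(-92.9), np.float64(0.00528), np.int64(6899))
t 10.78 pos [ 0.5428 -0.2857  0.1677] psi 86.98 zdown [ 0.002 -0.002 -1.   ] w 0.0001 F [-0.2 -0.4 -1. ] q [ 1.14  0.6  -1.05  1.77  0.58  1.12  1.42]
shift [-0.1179  0.3319 -0.0032] turn -0.001 rows 7.0 1.0
```

Home. Now I'll go over the blue boat, turning on the way.

```bash
python3 -m handwheel '-0.118 0.332 -0.003 0 -1; -0.118 0.332 -0.003 0 -1; -0.118 0.332 -0.003 0 -1; -0.118 0.332 -0.003 0 -1; -0.118 0.332 -0.003 0 -1' | grep -E 'pos'
python3 -m handwheel '-0.03 0.083 0 0 -1; -0.03 0.083 0 0 -1; -0.03 0.083 0 0.25 -1; -0.03 0.083 0 0.5 -1; -0.03 0.083 0 0.75 -1' | grep -E 'pos'
python3 -m handwheel '0 0 0 0.25 -1; 0 0 0 0.5 -1; 0 0 0 0.75 -1; 0 0 0 1 -1; 0 0 0 1 -1' | grep -E 'pos'
python3 -m handwheel '0 0 0 0.25 -1; 0 0 0 0.5 -1; 0 0 0 0.75 -1; 0 0 0 1 -1; 0 0 0 1 -1' | grep -E 'pos'
python3 - <<'E'
from fit import *
p,d=robot.snapshot("wrist"); W=cloud("wrist",d); cv2.imwrite("pics/w6.png",p)
P=W[np.isfinite(W[...,2])]; print(fit(P,"boat",.651,-.025,np.radians(188),.022,.042,r=.075))
E
python3 go.py .651 -.025 .055 8
```

```text
position: [0.6219, -0.091, 0.1665]
position: [0.649, -0.0267, 0.1661]
position: [0.6489, -0.0275, 0.1667]
position: [0.6491, -0.0274, 0.167]
(array([ 0.6488, -0.0246]), np.float64(188.6), np.float64(0.00165), np.int64(5447))
t 12.5 pos [ 0.6491 -0.0273  0.1671] psi 8.58 zdown [-0.001 -0.    -1.   ] w 0.0001 F [ 0.3 -0.1  0.2] q [ 0.47  0.54 -0.72  1.69  0.4   1.06 -0.23]
shift [0.0025 0.0029 0.1402] turn 0.02 rows 3.0 1.0
```

View pics/w6.png

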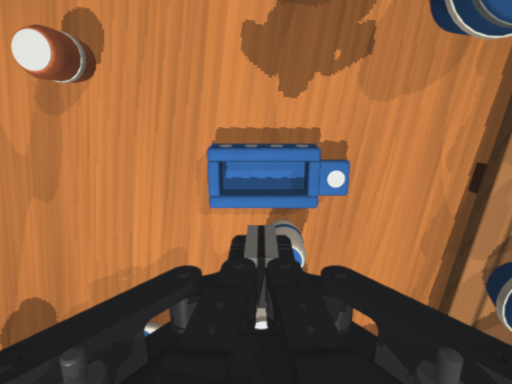

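```bash
python3 -m handwheel '0.003 0 0.05 0 -1; 0.003 0 0.1 0 -1; 0.003 0 0.14 0 -1; 0.003 0 0.14 0 -1' | grep -E 'force|pos'
python3 go.py .649 -.0246 .014 8.4
```

```text
position: [0.6452, -0.0252, 0.0493]
force: [-2.6, -0.5, -0.8]
grip_force: 0.0
t 12.83 pos [ 0.6452 -0.0252  0.0493] psi 8.69 zdown [-0.009  0.    -1.   ] w 0.0002 F [-2.6 -0.5 -0.8] q [ 0.41  0.67 -0.65  1.77  0.51  0.89 -0.32]
shift [-0.0001  0.0052  0.0441] turn 0.01 rows 1.0 1.0
```

```bash
python3 -m handwheel '0 0.001 0 0 -1; 0 0.001 0.025 0 -1; 0 0.001 0.045 0 -1; 0 0.001 0.045 0 -1' | grep -E 'force|pos'
python3 -m handwheel '0 0 0 0 -0.4; 0 0 0 0 0; 0 0 0 0 0.3; 0 0 0 0 0.4; 0 0 0 0 0.5'
python3 go.py .649 -.0246 .014 8.4
```

```text
position: [0.6493, -0.0248, 0.0188]
force: [-0.3, -0.4, 0.9]
grip_force: 0.0
time: 13.58
position: [0.6503, -0.0246, 0.0206]
ee_rot: [2.055, 2.376, 0.001]
force: [0.0, -1.2, -3.0]
grip_width: 0.0604
grip_force: 49.3
t 13.58 pos [ 0.6503 -0.0246  0.0206] psi 8.29 zdown [ 0.001 -0.    -1.   ] w 0.0604 F [ 0.  -1.2 -3. ] q [ 0.39  0.71 -0.63  1.77  0.54  0.84 -0.35]
shift [ 0.0002 -0.0016  0.0083] turn -0.004 rows 1.0 1.0
```

```bash
python3 -m handwheel '0 0 0.002 0 0.5; 0 0 0.004 0 0.5; 0 0 0.004 0 0.5' | grep -E 'force|pos|width'
python3 go.py .57 .07 .014 8.4
```

```text
position: [0.6504, -0.0245, 0.0193]
force: [-15.0, -1.3, 38.3]
grip_width: 0.0617
grip_force: 79.2
t 13.83 pos [ 0.6504 -0.0245  0.0193] psi 8.28 zdown [ 0.001 -0.001 -1.   ] w 0.0617 F [-15.   -1.3  38.3] q [ 0.39  0.71 -0.63  1.77  0.55  0.83 -0.35]
shift [ 0.1314 -0.0824  0.0063] turn -0.004 rows 3.0 1.0
```

```bash
python3 -m handwheel '0 0 -0.002 0 0; 0 0 0 0 0; 0 0 0.004 0 0; 0 0 0.004 0 0' | grep -E 'force|pos|width'
python3 -m handwheel '0 0 0 0 0.2; 0 0 0 0 0.5; 0 0 0 0 0.5;0 0 0 0 0.5' | grep -E 'force|pos|width'
python3 go.py .57 .07 .014 8.4
```

```text
position: [0.6495, -0.0247, 0.0128]
force: [-0.6, -0.5, -1.6]
grip_width: 0.0428
grip_force: 0.0
position: [0.6495, -0.0246, 0.0131]
force: [-0.6, -0.4, -4.1]
grip_width: 0.0567
grip_force: 61.9
t 14.5 pos [ 0.6495 -0.0246  0.0131] psi 8.28 zdown [-0.001  0.    -1.   ] w 0.0567 F [-0.6 -0.4 -4.1] q [ 0.39  0.72 -0.62  1.78  0.55  0.83 -0.35]
shift [ 0.1313 -0.0814 -0.001 ] turn -0.004 rows 3.0 1.0
```

```bash
python3 -m handwheel '0 0 0.001 0 0.5; 0 0 0.002 0 0.5; 0 0 0.002 0 0.5' | grep -E 'force|pos|width'
python3 go.py .57 .07 .014 8.4
```

```text
position: [0.6498, -0.0246, 0.0125]
force: [-7.3, -0.2, 8.2]
grip_width: 0.057
grip_force: 67.3
t 14.75 pos [ 0.6498 -0.0246  0.0125] psi 8.27 zdown [-0. -0. -1.] w 0.057 F [-7.3 -0.2  8.2] q [ 0.39  0.72 -0.62  1.78  0.55  0.83 -0.36]
shift [ 0.1313 -0.0817 -0.002 ] turn -0.004 rows 3.0 1.0
```

```bash
python3 -m handwheel '0.025 -0.015 0 0 0.5; 0.05 -0.031 0 0 0.5; 0.077 -0.048 0 0 0.5; 0.104 -0.064 0 0 0.5; 0.131 -0.081 0 0 0.5' | grep -E 'force|pos'
python3 -m handwheel '0 0 0 0.2 0.5; 0 0 0 0.4 0.5; 0 0 0 0.6 0.5; 0 0 0 0.8 0.5; 0 0 0 1 0.5' | grep -E 'force|pos'
python3 - <<'E'
from fit import *
p,d=robot.snapshot("side"); W=cloud("side",d); P=W[np.isfinite(W[...,2])]
print(fit(P,"boat",.57,.07,np.radians(160),.022,.042,r=.085))
E
python3 go.py .57 .07 .0125 -84
```

```text
position: [0.5709, 0.0702, 0.0124]
force: [2.5, -1.9, 1.3]
grip_force: 67.2
position: [0.5714, 0.0703, 0.0125]
force: [0.2, 0.9, 1.6]
grip_force: 67.2
(array([0.57  , 0.0719]), np.float64(161.9), np.float64(0.00437), np.int64(471))
t 15.63 pos [0.5713 0.0703 0.0125] psi -21.07 zdown [ 0.001  0.001 -1.   ] w 0.0568 F [0.8 0.2 0.8] q [ 0.17  0.6  -0.52  1.96  0.45  0.69 -0.99]
shift [-0.001  -0.0013 -0.0001] turn 2.197 rows 1.0 9.0
```

```bash
python3 -m handwheel '0 0 0.0015 0.2 0.5; 0 0 0.0015 0.4 0.5; 0 0 0.0015 0.6 0.5; 0 0 0.0015 0.8 0.5; 0 0 0.0015 1 0.5' | grep -E 'force|pos'
python3 -m handwheel '0 0 0 0.2 0.5; 0 0 0 0.4 0.5; 0 0 0 0.6 0.5; 0 0 0 0.8 0.5; 0 0 0 1 0.5' | grep -E 'force|pos'
python3 -m handwheel '0 0 0 0.1 0.5; 0 0 0 0.2 0.5; 0 0 0 0.2 0.5' | grep -E 'force|pos'
python3 - <<'E'
from fit import *
Ps=[]
for n in ["scene","side","wrist"]:
    p,d=robot.snapshot(n); W=cloud(n,d); P=W[np.isfinite(W[...,2])]; Ps.append(P)
for P in Ps+[np.concatenate(Ps)]:
    print(fit(P,"boat",.571,.07,np.radians(96),.022,.042,r=.085))
for P in Ps[:2]: print(fit(P,"tray",.548,.297,np.radians(96),.02,.038,r=.075))
E
python3 go.py .5625 .14 .0125 -84
```

```text
position: [0.5725, 0.0705, 0.0123]
force: [0.1, 0.2, 16.9]
grip_force: 71.0
position: [0.5725, 0.0704, 0.0123]
force: [-0.0, -0.4, 16.6]
grip_force: 71.0
position: [0.5725, 0.0704, 0.0123]
force: [-0.2, 0.4, 17.5]
grip_force: 71.0
(array([0.5735, 0.0699]), np.float64(96.0), np.float64(0.00475), np.int64(322))
(array([0.5697, 0.0709]), np.float64(93.2), np.float64(0.00564), np.int64(341))
(array([0.5715, 0.0697]), np.float64(98.6), np.float64(0.0033), np.int64(19938))
(array([0.5704, 0.0714]), np.float64(96.6), np.float64(0.00185), np.int64(20601))
(array([0.5513, 0.2943]), np.float64(95.5), np.float64(0.00379), np.int64(200))
(array([0.5473, 0.2987]), np.float64(96.7), np.float64(0.00249), np.int64(680))
t 16.87 pos [0.5725 0.0704 0.0123] psi -83.25 zdown [ 0.004  0.001 -1.   ] w 0.057 F [ 0.3  0.1 18.4] q [-0.04  0.56 -0.25  1.97  0.23  0.63 -1.89]
shift [-0.0022 -0.0879 -0.0002] turn 0.026 rows 2.0 1.0
```

```bash
python3 -m handwheel '0.001 -0.03 0 0.02 0.5; 0.002 -0.06 0 0.02 0.5; 0.002 -0.087 0 0.02 0.5; 0.002 -0.087 0 0.02 0.5' | grep -E 'force|pos'
python3 go.py .558 .21 .0123 -83.8
```

```text
position: [0.5654, 0.1435, 0.0123]
force: [-4.1, 13.0, 19.1]
grip_force: 71.5
t 17.2 pos [0.5654 0.1435 0.0123] psi -83.63 zdown [ 0.003  0.002 -1.   ] w 0.0571 F [-4.1 13.  19.1] q [-0.16  0.57 -0.25  1.96  0.22  0.64 -2.01]
shift [ 0.0001 -0.0836  0.0002] turn 0.006 rows 2.0 1.0
```

```bash
python3 -m handwheel '0 -0.02 0 0 0.5; 0 -0.04 0 0 0.5; 0 -0.065 0 0 0.5; 0 -0.083 0 0 0.5; 0 -0.083 0 0 0.5' | grep -E 'force|pos'
python3 - <<'E'
from fit import *
p,d=robot.snapshot("side"); cv2.imwrite("pics/s7.png",cv2.resize(p[200:350,130:330],None,fx=4,fy=4))
E
python3 go.py .5482 .2955 .0123 -83.8
```

```text
position: [0.5585, 0.2081, 0.0123]
force: [-3.2, 8.1, 17.2]
grip_force: 71.6
t 17.67 pos [0.5585 0.208  0.0123] psi -83.7 zdown [ 0.003  0.002 -1.   ] w 0.0567 F [-1.6  8.2 17. ] q [-0.27  0.58 -0.25  1.93  0.22  0.66 -2.12]
shift [-0.0008 -0.1101  0.0003] turn 0.003 rows 3.0 1.0
```

View pics/s7.png

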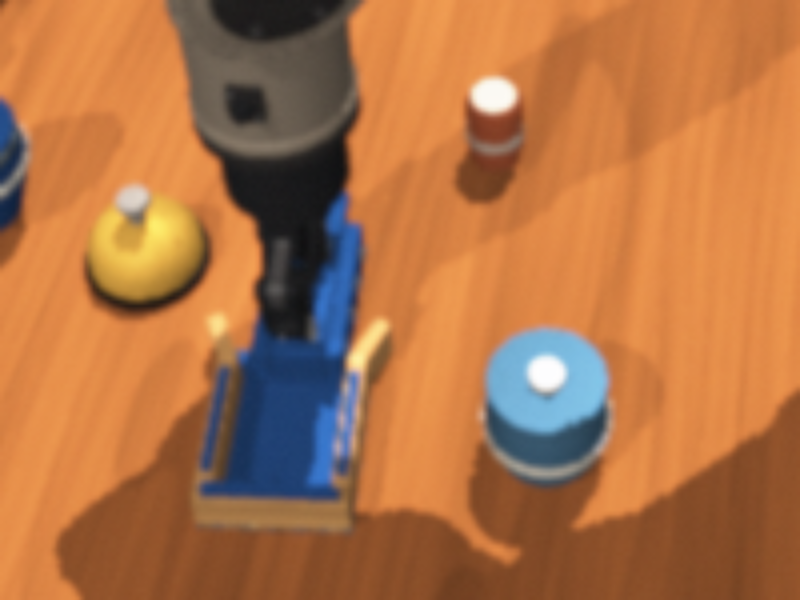

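The crop shows the blue boat's nose at about (297,350), centred in the tray mouth. I'll push it home.

```bash
python3 -m handwheel '-0.0005 -0.025 0 0 0.5; -0.0005 -0.05 0 0 0.5; -0.0008 -0.075 0 0 0.5; -0.0008 -0.095 0 0 0.5; -0.0008 -0.095 0 0 0.5' | grep -E 'force|pos'
python3 -m handwheel '0 -0.005 0 0 0.5; 0 -0.01 0 0 0.5; 0 -0.015 0 0 0.5; 0 -0.015 0 0 0.5' | grep -E 'force|pos'
python3 -m handwheel '0 -0.004 0 0 0.5; 0 -0.008 0 0 0.5; 0 -0.008 0 0 0.5' | grep -E 'force|pos'
python3 go.py .5482 .2955 .0123 -83.8
```

```text
position: [0.5496, 0.2841, 0.0123]
force: [-1.3, 8.7, 15.6]
grip_force: 72.2
position: [0.5493, 0.2916, 0.0123]
force: [0.7, -10.7, 21.8]
grip_force: 72.3
position: [0.5492, 0.2939, 0.0123]
force: [-0.5, -30.0, 32.2]
grip_force: 73.0
t 18.67 pos [0.5492 0.2939 0.0123] psi -84.02 zdown [ 0.002 -0.006 -1.   ] w 0.057 F [ -0.5 -30.   32.2] q [-0.41  0.62 -0.24  1.86  0.23  0.69 -2.26]
shift [-0.001  -0.0021 -0.0001] turn -0.008 rows 1.0 1.0
```

```bash
python3 -m handwheel '0 -0.003 0 0 0.5; 0 -0.003 0 0 0.5' | grep -E 'force|pos'
python3 -m handwheel '0 0.008 0 0 0.3; 0 0.012 0 0 0; 0 0.012 0 0 -0.6; 0 0.012 0 0 -0.7; 0 0.012 0 0 -0.7' | grep -E 'force|pos|width'
python3 -m handwheel '0 0 -0.04 0 -0.7; 0 0 -0.09 0 -0.8; 0 0 -0.14 0 -1; 0 0 -0.16 0 -1; 0 0 -0.16 0 -1' | grep -E 'force|pos'
python3 - <<'E'
from fit import *
ims=[]
for n,y0,y1,x0,x1 in [("side",260,350,150,260),("scene",200,290,170,280),("wrist",0,384,0,512)]:
    p,d=robot.snapshot(n); W=cloud(n,d); P=W[np.isfinite(W[...,2])]
    if n!="scene": print(n,"blue",fit(P,"boat",.548,.2955,np.radians(96),.031,.045,r=.09),fit(P,"tray",.548,.297,np.radians(96),.02,.031,r=.075))
    else: print("white",fit(P,"boat",.543,-.284,np.radians(267),.031,.045,r=.09))
    ims.append(cv2.resize(p[y0:y1,x0:x1],(400,300)))
cv2.imwrite("pics/chk.png",np.vstack([np.hstack(ims[:2]),np.hstack([ims[2],ims[2]*0])]))
E
python3 go.py .6755 .1813 .10 -60
```

```text
position: [0.5492, 0.294, 0.0123]
force: [-1.7, -41.0, 38.6]
grip_force: 73.5
position: [0.5473, 0.2921, 0.0105]
force: [-0.1, 0.1, -0.7]
grip_width: 0.0126
grip_force: 0.0
position: [0.5492, 0.2935, 0.1434]
force: [0.6, -0.3, -0.1]
grip_force: 0.0
side blue (array([0.5455, 0.301 ]), np.float64(96.7), np.float64(0.00428), np.int64(619)) (array([0.5473, 0.298 ]), np.float64(96.7), np.float64(0.00589), np.int64(774))
white (array([ 0.5445, -0.2894]), np.float64(267.6), np.float64(0.00445), np.int64(630))
wrist blue (array([0.546, 0.297]), np.float64(95.6), np.float64(0.00291), np.int64(7142)) (array([0.5484, 0.2893]), np.float64(96.6), np.float64(0.00495), np.int64(4296))
t 19.82 pos [0.5471 0.2919 0.1381] psi -83.93 zdown [-0.001 -0.    -1.   ] w -0.0003 F [-0.4  0.2 -0.3] q [-0.37  0.45 -0.29  1.8   0.16  0.91 -2.19]
shift [0.145  0.1544 0.0476] turn -0.835 rows 5.0 4.0
```

View pics/chk.png

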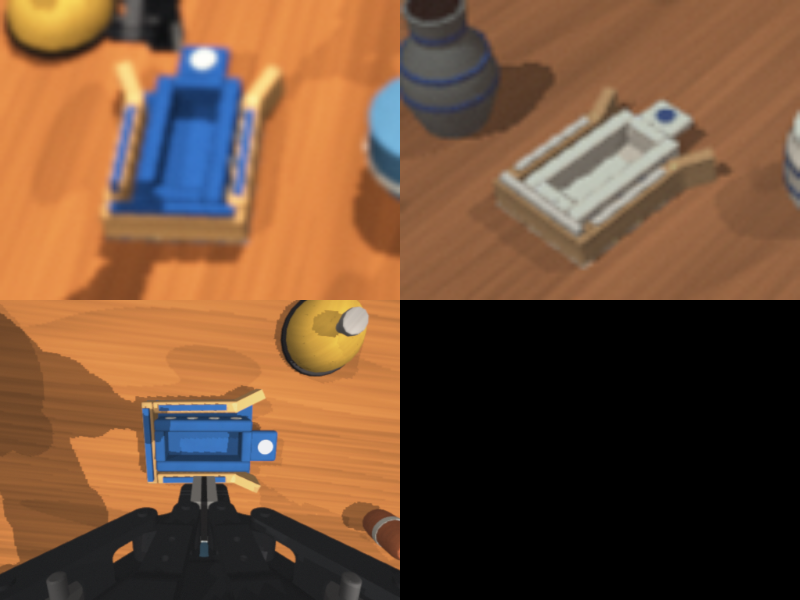

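Both boats are home: in the crops each nose is flush with its back wall and each tab is out of the mouth. Next is the bell.

```bash
python3 -m handwheel '0.145 0.154 0 0 -1; 0.145 0.154 0 0 -1; 0.145 0.154 0 0 -1; 0.145 0.154 0 0 -1; 0.145 0.154 0 0 -1' | grep -E 'force|pos'
python3 - <<'E'
from h import *
for n in ["scene","side","wrist"]:
    p,d=robot.snapshot(n); W=cloud(n,d).reshape(-1,3); P=W[np.isfinite(W[:,2])]
    Q=P[(np.hypot(P[:,0]-.6755,P[:,1]-.1813)<.025)&(P[:,2]>.060)&(P[:,2]<.072)]
    if len(Q): print(n,len(Q),np.median(Q,0).round(4),((Q.max(0)+Q.min(0))/2).round(4))
E
python3 go.py .6755 .1813 .075 -84
```

```text
position: [0.6803, 0.1733, 0.1364]
force: [-1.1, -1.5, -0.3]
grip_force: 0.0
scene 30 [0.6771 0.1783 0.0642] [0.6766 0.1809 0.0645]
side 51 [0.6749 0.1836 0.0636] [0.6737 0.1815 0.0642]
wrist 677 [0.6748 0.1839 0.0667] [0.6744 0.1838 0.0646]
t 20.38 pos [0.6752 0.181  0.1367] psi -84.01 zdown [-0.003 -0.    -1.   ] w 0.0002 F [-0.3  0.2  0.9] q [-0.18  0.56 -0.24  1.61  0.15  0.99 -1.94]
shift [ 0.0007 -0.0003  0.0771] turn -0.0 rows 2.0 1.0
```

```bash
python3 -m handwheel '0 -0.001 0.04 0 -1; 0 -0.001 0.07 0 -1; 0 -0.001 0.08 0 -1; 0 -0.001 0.083 0 -1; 0 -0.001 0.083 0 -1' | grep -E 'force|pos'
python3 -m handwheel '0 0 0.005 0 -1; 0 0 0.01 0 -1; 0 0 0.015 0 -1; 0 0 0.015 0 -1; 0 0 0.015 0 -1' | grep -E 'force|pos'
```

```text
position: [0.675, 0.1832, 0.0721]
force: [0.9, -0.1, 0.9]
grip_force: 0.0
position: [0.6761, 0.1826, 0.0608]
force: [1.4, 1.7, 3.1]
grip_force: 1.6
```

```bash
python3 -m handwheel '0 0 0.003 0 -1; 0 0 0.005 0 -1; 0 0 0.005 0 -1; 0 0 0.005 0 -1; 0 0 0.005 0 -1' | grep -E 'force|pos'
python3 -m handwheel '0 0 0.003 0 -1; 0 0 0.003 0 -1; 0 0 0.003 0 -1' | grep -E 'force|pos'
```

```text
position: [0.6762, 0.1826, 0.0578]
force: [-4.5, -0.4, 19.1]
grip_force: 9.3
position: [0.6764, 0.1827, 0.0572]
force: [-13.5, -3.3, 41.4]
grip_force: 20.6
```

The plunger is at its stop: force jumps to 19–41 N at z≈57.5 mm. Now I'll retreat.

```bash
python3 -m handwheel '0 0 -0.02 0 -1; 0 0 -0.06 0 -1; 0 0 -0.1 0 -1; 0 0 -0.13 0 -1; 0 0 -0.13 0 -1' | grep -E 'force|pos|time'
python3 -m handwheel '0 0 0 0 -1; 0 0 0 0 -1; 0 0 0 0 -1; 0 0 0 0 -1' | grep -E 'force|pos'
python3 - <<'E'
from h import *
p,d=robot.snapshot("wrist"); W=cloud("wrist",d).reshape(-1,3); P=W[np.isfinite(W[:,2])]
Q=P[np.hypot(P[:,0]-.675,P[:,1]-.183)<.02]; print("plunger top",np.percentile(Q[Q[:,2]<.08,2],99))
o=robot.get_obs(); print(o["time"],o["force"]); print(robot.hand_in())
E
```

```text
time: 22.3
position: [0.6778, 0.1828, 0.1634]
force: [0.4, -0.1, -0.7]
grip_force: 0.0
position: [0.6751, 0.182, 0.1565]
force: [0.7, 0.1, -0.2]
grip_force: 0.0
plunger top 0.06775155689824736
22.6833 [ 0.32032951 -0.50995081  0.2618548 ]
the job is handed in; nothing more can be done
None
```

Both boats are home in the trays of their own colour with their tabs out, the bell was pressed to its stop and has sprung back up, and the job was handed in at 22.7 s; no verdict came back, and I didn't re-measure the bystanders at the end.

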